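Cross the analyser of a table polariscope

ROBOT

A 6-joint arm with a two-finger parallel gripper is mounted at the origin on a cart in front of the work surface, level with it; the furniture and walls round the work are solid. World frame = base frame: x ahead of the robot, y to its left, z up, the work surface at z = 0. Lengths are in m, angles in rad, forces in N, time in s.
With the tool pointing down it reaches from about 0.325 to 0.775 m from the base axis. Payload 9.3 kg.
Tool frame: the origin (TCP) lies on the centre line of the jaws, within the pads' length; the fingertips stand 17 mm ahead of it and the grasp point (between the pads) lies 2 mm behind it; x points along the fingers, y is the direction in which the jaws open and shut, and the axes are right-handed (so a half turn about x gives the same grasp; the last joint's range is limited). The gripper opens to 85 mm and grips with 20 to 120 N. Pads are 22 mm wide; open, the fingers measure 114 mm over their backs; the gripper's body (76 mm by 85 mm) begins 54 mm behind the grasp point. The pads swing forward as they close: fully open they stand 13 mm farther back than shut.
Start: joints at [0.963, 0.259, 0.021, 1.334, 0, 1.418], TCP at [0.242, 0.494, 0.248] pointing down, gripper open.
Joint ranges: [-3.04, 3.04], [-0.91, 1.82], [-1.04, 1.36], [-1.92, 1.95], [-1.52, 1.45], [-3.14, 3.14]. Speed limits (rad/s): [2.22, 2.22, 2.79, 3.14, 3.14, 3.14].

INTERFACE

Orientations are given as a unit quaternion [w, x, y, z].
In Python, from plant import sense, cams, job gives the robot as it stands. The module is installed in compiled form; this text tells all that it offers.
- The arm moves only by the shell command python3 -m inch 'ROWS' [FORCE]. ROWS is JSON, one flat list of numbers, 5 for each row, row after row: the shift along the world's x, y, z in m, then the turn about the world's z in degrees, then the closure, from -1 (fully open) to 1 (shut), so that 0 is half open. In form: [dx, dy, dz, roll, grip, dx, dy, dz, roll, grip, ...]. A call has 1 to 10 rows; each row shifts and turns the pose as measured when the row begins; what a row does not reach is not made up. A row lasts 1/10 s, in which the tool goes at most 50 mm and 8.59 degrees, less where a joint would pass 70% of its speed; a pose out of reach is approached as far as the arm can. A call is refused whole if a number of a shift passes 0.05 or a number of a turn 8.59, either way. A call with a gripper value outside its range is refused whole. The fingers move at their own pace and stop on an object; FORCE is the grip in N (left out, the last holds). Time passes only in rows, so rows that do not move let the fingers close. It gives the time, the measured TCP pose, the force and the opening at its end, in the units of the state.
- sense(): the state, without advancing time (a new reading comes with each control period).
- cams.snapshot(name): name is "scene" or "side" or "wrist"; returns the picture (480x640x3 uint8, blue, green, red); there is no depth.
- cams.get_calibration(name): a dict with "mtx" (3x3 intrinsics, pixels), "R" (3x3) and "t" (3): a world point X has camera coordinates R X + t. Camera axes: x right, y down, z forward; pixel columns grow to the right and rows downward; lengths in m; the calibration is good to about 2 mm. A picture is of the moment at which its call begins: read the wrist's pose just before it. get_calibration takes no time and is no camera call; for the wrist camera it gives the pose at the moment of the call.
- job.hand_in(): hands the job in, once; it reports no verdict.
The state is a dict: "time": time; "joint_positions": joint angles; "qvel": joint speeds; "tau": joint torques, N m; "ee_pos": TCP position; "ee_rot": TCP orientation; "force": force on the tool from outside, world axes, zero at the start; "wrist_torque": the same for the moment, N m; "finger_gap": opening from 0.0 (shut) to 1.0 (fully open).
Only numpy, scipy, OpenCV 4.12 (cv2) and the standard library are available. Lean on these libraries where they do the work, as an engineer would, in place of code of your own. Each camera call takes 0.05 s, during which the arm holds its last target.

TASK

The little beaker on the lamp base of the polariscope is to be checked for strain, so the analyser on top has to be set crossed and locked there. With the fingertips only, without gripping or lifting anything: push the red-handled clamp lever back to free the analyser ring, push the ring's black-handled lever round until its arm lies on the red mark of the scale, then push the clamp lever forward again until the ring is clamped tight. Leave the beaker on its stage and the things standing around as they are, and do not force the levers.

Things in the scene. Friction and masses are not known exactly. Their poses are not given: they have to be found in the camera images.
- polariscope: Table polariscope, fixed. Origin: on the bench, under the axis of its level analyser head; z up, -x its front (towards the robot at yaw 0), +y its left as the robot sees it. Grey lamp base x -90 to 125, y -80 to 80 mm, 44 mm high; lit round stage, top at z 48; steel column 17 mm thick at x 98, y 0, its top at z 194 mm.
- analyser_ring (a joint): Angle of the analyser ring, rad, growing anticlockwise seen from above. 0: its lever points along +y of the polariscope; 1.571: along -x, exactly over the red mark. Stops at -0.05 and 2.0. It stays where it is left. Freed, it takes about 1 N at the handle to turn; clamped tight, about 8 N.
- ring_pin (a point): Top centre of the ring lever's handle: an upright round black pin, 14 mm thick, z 161.5 to 197.5 mm, 98 mm from the ring axis. A flat steel arm 5 mm wide and 4 mm thick, its middle at z 166.5, joins it to the ring, with a black index line along it. Nothing lies under the pin down to the bench.
- ring_axis (a point): Point on the ring's vertical axis, in the face of the scale, z 158 mm. The head round it: a fixed black flange of radius 76 mm, z 150 to 158, with a white scale (ticks each 5 degrees, longer each 10); on it turns the aluminium analyser ring, radius 50 mm, z 158.5 to 173.5. A black clamp block, top at z 171, stands on the flange's right side.
- red_mark (a point): Outer end of the red scale mark, at the edge of the flange at its very front (-x), 76 mm from the ring axis, z 158 mm. A red tab 9 mm wide stands out 9.5 mm beyond the edge there.
- clamp (a joint): Angle of the clamp lever about its own vertical pivot, rad, growing anticlockwise from above. 0: tight, the lever points to the front right (-x and -y of the polariscope at 45 degrees); 1.15: open, at its stop, pointing right and a little back. The brake bites below 0.3 and gets tighter down to the stop at -0.25; above 0.35 the ring is free. It stays where left; 2 to 4 N at the handle move it.
- clamp_pin (a point): Top centre of the clamp lever's handle: an upright round red pin, 14 mm thick, z 171 to 201 mm, 60 mm from the lever's pivot, which lies at x -23.3, y -63.9 mm in the polariscope's frame. A round steel arm 7 mm thick at z 177 joins them. Nothing lies under the pin down to the bench.
- sample_beaker: Small clear beaker, 47 mm across and 60 mm high, standing loose on the round lit stage of the lamp base under the analyser. Origin: centre of its underside.
- tall_beaker: Clear beaker, 70 mm across and 94 mm high, standing loose on the bench to the left of the polariscope. Origin: centre of its underside.
- marker_pen: White marker pen with black cap, 130 mm long, 17 mm high, lying loose on the bench in front of the polariscope. Origin: centre of its underside.
- cover_slips: White and blue cardboard box, 61 x 85 x 32 mm, standing loose on the bench to the right of the polariscope. Origin: centre of its underside.

How it is judged:
By the outcome, as a careful person would: the job done as asked, in the order asked, and still so for the second after the job is handed in, with the robot touching nothing.
It also fails if it takes over 56 s, if anything falls off the work surface, if the arm or the gripper's body presses on something with over 40 N, if the wrist force passes 120 N, or if a joint passes its speed limit or range.

## Working session

There is one attempt and no reset: what is moved stays moved. The work goes in short steps, Python scripts to look and compute and a shell command to move; the robot and the scene stay as the last step left them, time stands still between calls to the robot, and variables do not carry over. Pictures are saved under pics/ and viewed, and the job is handed in when it is done.

```bash
mkdir -p pics; python3 - <<'E'
from plant import sense,cams
import cv2,numpy as np
s=sense();print({k:np.round(v,3).tolist() for k,v in s.items()})
for n in("scene","side","wrist"):
    c=cams.get_calibration(n);print(n,np.round(c["mtx"],1).tolist(),np.round(c["R"],4).tolist(),np.round(c["t"],4).tolist())
    cv2.imwrite(f"pics/{n}0.png",cams.snapshot(n))
E
```

```text
{'time': 0.0, 'joint_positions': [0.963, 0.259, 0.021, 1.334, 0.0, 1.418], 'qvel': [-0.001, -0.0, 0.0, 0.001, 0.0, -0.0], 'tau': [-0.001, -55.565, 34.453, 0.014, -0.0, -0.0], 'ee_pos': [0.241, 0.494, 0.248], 'ee_rot': [0.689, 0.159, 0.689, -0.16], 'force': [-0.939, 0.536, 0.887], 'wrist_torque': [0.007, -0.062, -0.028], 'finger_gap': 1.001}
scene [[561.0, 0.0, 325.3], [0.0, 561.0, 234.0], [0.0, 0.0, 1.0]] [[0.8253, -0.5642, -0.0242], [-0.239, -0.3102, -0.9201], [0.5116, 0.7652, -0.3908]] [-0.4153, 0.2671, 0.6274]
side [[516.6, 0.0, 311.8], [0.0, 516.6, 235.7], [0.0, 0.0, 1.0]] [[0.996, -0.0891, -0.0071], [-0.0583, -0.5869, -0.8076], [0.0678, 0.8048, -0.5897]] [-0.5158, 0.1449, 0.8863]
wrist [[401.3, 0.0, 319.3], [0.0, 401.3, 243.2], [0.0, 0.0, 1.0]] [[0.439, 0.8985, -0.0015], [0.8587, -0.4191, 0.295], [0.2644, -0.1308, -0.9555]] [-0.5495, -0.0393, 0.3785]
```

View pics/scene0.png

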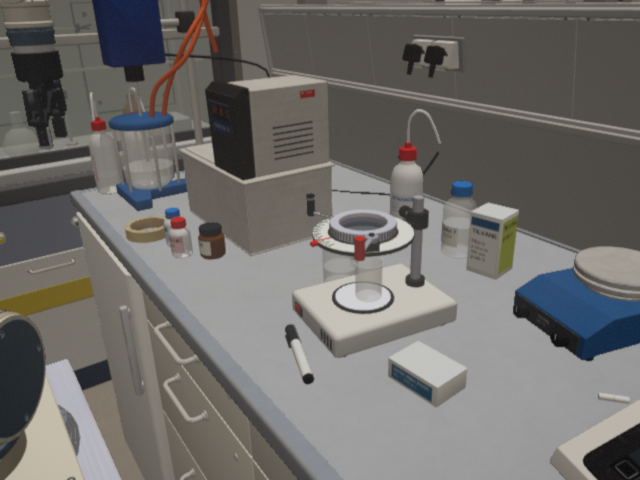

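View pics/side0.png

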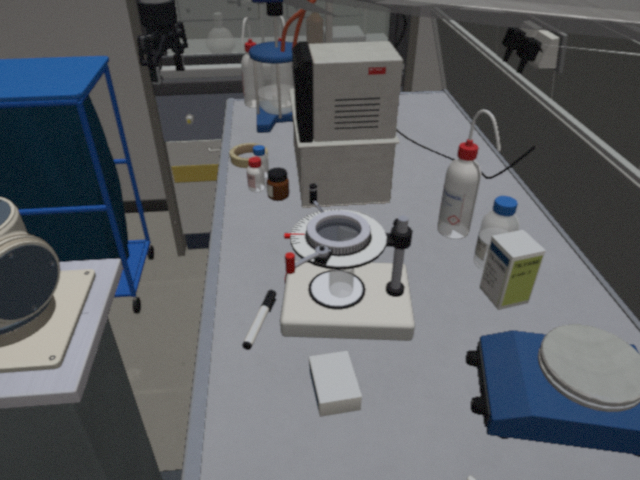

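View pics/wrist0.png

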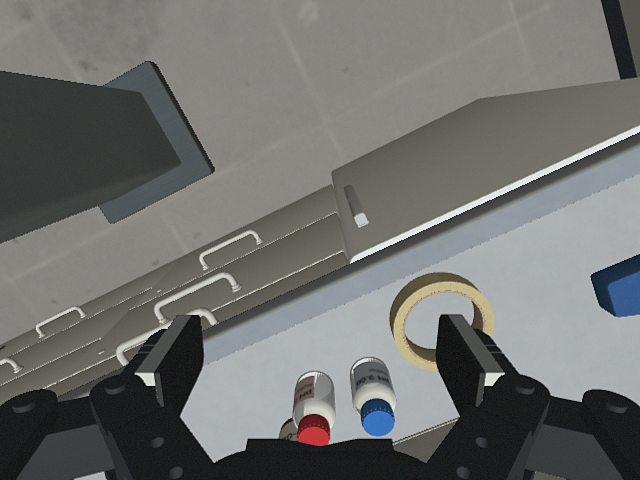

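The scene view shows the black ring pin near (311,205), the red tab near (318,241) and the red clamp pin near (360,247). In the side view they are near (313,193), (293,236) and (290,262). I'll enlarge these areas next.

```bash
python3 - <<'E'
import cv2,numpy as np
for n,(x,y) in dict(scene=(285,180),side=(270,170)).items():
    im=cv2.imread(f"pics/{n}0.png");c=im[y:y+130,x:x+160]
    cv2.imwrite(f"pics/{n}0c.png",cv2.resize(c,None,fx=4.5,fy=4.5,interpolation=cv2.INTER_CUBIC)[:600,:800])
    h=cv2.cvtColor(im,cv2.COLOR_BGR2HSV)
    m=(((h[...,0]<8)|(h[...,0]>172))&(h[...,1]>150)&(h[...,2]>70)).astype(np.uint8)
    k,l,st,ce=cv2.connectedComponentsWithStats(m)
    for i in range(1,k):
        if st[i,4]>8 and abs(ce[i][0]-x-80)<90 and abs(ce[i][1]-y-65)<70:print(n,'red',st[i],ce[i].round(1))
    m=(h[...,2]<60).astype(np.uint8)
    k,l,st,ce=cv2.connectedComponentsWithStats(m)
    for i in range(1,k):
        if st[i,4]>20 and abs(ce[i][0]-x-80)<90 and abs(ce[i][1]-y-65)<70:print(n,'black',st[i],ce[i].round(1))
E
```

```text
scene red [355 237  10   5  41] [359.5 238.7]
scene red [311 240   7   6  28] [314.  242.8]
scene red [296 304   4   6   9] [297.3 306.7]
scene black [307 194   7   4  24] [309.8 195.6]
scene black [307 201   7  15  98] [310.  207.6]
scene black [399 207  29  22 381] [414.8 217.5]
scene black [367 243  11   8  57] [372.8 247.1]
scene black [320 245  33  10  44] [335.9 250.9]
scene black [369 244  39  11  44] [387.5 251.2]
scene black [407 279  16   7  79] [414.4 282.5]
side red [285 234   5   4  19] [286.9 235.4]
side red [286 253   8  20 139] [289.8 262.3]
side black [268 168  19  15 236] [276.9 175.4]
side black [272 184  16  16 202] [279.9 192.2]
side black [310 184   7   6  32] [312.8 186.1]
side black [309 190   8  14  79] [312.8 195.9]
side black [387 220  25  30 422] [398.8 237.6]
side black [306 235   9  13  32] [309.5 241.4]
side black [349 237  21  17  41] [361.6 246.5]
side black [308 251  53  19 190] [326.9 261.6]
side black [387 283  16  13 135] [394.2 290. ]
side black [263 291  12  19 136] [269.6 299. ]
side black [310 291  54  18  90] [335.3 302.3]
```

View pics/scene0c.png

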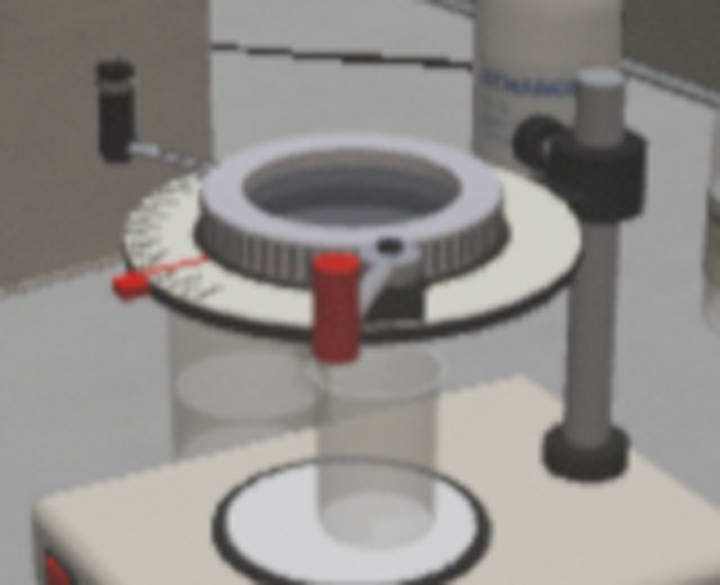

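View pics/side0c.png

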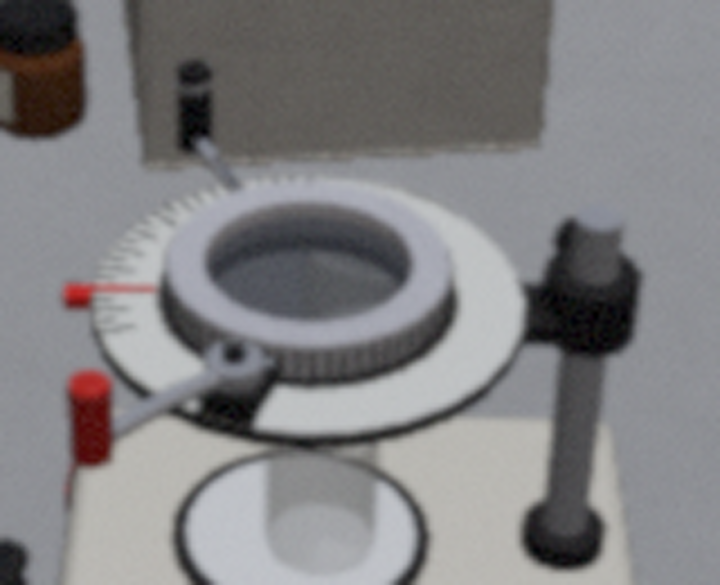

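```bash
cat > h.py <<'E'
import numpy as np
from scipy.optimize import least_squares
from plant import cams
C={n:cams.get_calibration(n) for n in("scene","side")}
def proj(n,X,c=None):
    c=c or C[n];p=c["mtx"]@(c["R"]@X+c["t"]);return p[:2]/p[2]
def tri(obs):
    f=lambda X:np.concatenate([proj(n,X)-p for n,p in obs.items()])
    r=least_squares(f,[.5,.1,.18]);return r.x,np.abs(r.fun).max()
def W(q,loc):
    x,y,a=q[:3];c,s=np.cos(a),np.sin(a);return np.array([x+c*loc[0]-s*loc[1],y+s*loc[0]+c*loc[1],loc[2]])
def pinloc(t): return (-.098*np.sin(t),.098*np.cos(t),.1975)
def cloc(p):
    a=np.deg2rad(225)+p; return (-.0233+.06*np.cos(a),-.0639+.06*np.sin(a),.201)
E
python3 - <<'E'
from h import *
o=dict(pin=dict(scene=(310.4,194.6),side=(312.9,185.5)),clamp=dict(scene=(359.6,238.3),side=(289.9,254.8)),
col=dict(scene=(418.2,196.8),side=(403.2,219.2)),mark=dict(scene=(317.1,241.5),side=(290.5,234.6)))
for k,v in o.items():X,e=tri(v);print(k,X.round(4),e.round(2))
def f(q):
    P=dict(pin=W(q,pinloc(q[3])),clamp=W(q,cloc(q[4])),col=W(q,(.098,0,.194)),mark=W(q,(-.076,0,.158)))
    return np.concatenate([proj(n,P[k])-p for k,v in o.items() for n,p in v.items()])
r=least_squares(f,[.6,.1,0,.2,0]);q=r.x;print(q.round(4),r.fun.round(1).reshape(-1,4))
print('pin',W(q,pinloc(q[3])),'clamp',W(q,cloc(q[4])),'pivot',W(q,(-.0233,-.0639,.18)))
for nm,z,p in (("pen",.0,dict(scene=(299,352),side=(262,320))),("tall",0,{}),):
  for n,u in p.items():
    c=C[n];d=c["R"].T@np.linalg.inv(c["mtx"])@np.array([*u,1]);o0=-c["R"].T@c["t"];print(nm,n,o0+d*(z-o0[2])/d[2])
E
```

```text
pin [0.5268 0.0668 0.1969] 0.31
clamp [ 0.4784 -0.1208  0.2007] 0.12
col [ 0.6545 -0.0397  0.1939] 0.98
mark [ 0.4838 -0.0145  0.1575] 0.2
[ 0.5583 -0.0259 -0.1377  0.4668 -0.0148] [[ 0.1 -0.1 -0.2 -0.6]
 [ 0.1  0.1 -0.3  0. ]
 [ 0.9  0.6  0.2 -1.2]
 [ 0.   0.2 -0.5 -0. ]]
pin [0.52666999 0.06687947 0.1975    ] clamp [ 0.47810722 -0.12144185  0.201     ] pivot [ 0.52648913 -0.08595677  0.18      ]
pen scene [ 0.43399038 -0.03258214  0.        ]
pen side [ 0.42872752 -0.04103591  0.        ]
```

```bash
python3 -m inch '[0,0,0.012,0,1, 0.0164,-0.0458,0,-1.5,1, 0.0164,-0.0458,0,-1.5,1, 0.0164,-0.0458,0,-1.5,1, 0.0164,-0.0458,0,-1.5,1, 0.0164,-0.0458,0,-1.5,1, 0.0164,-0.0458,0,-1.5,1, 0.0164,-0.0458,0,-1.5,1, 0.0164,-0.0458,0,-1.5,1, 0.0164,-0.0458,0,-1.5,1]' 20
```

```text
time: 1.15
ee_pos: [0.3894, 0.0734, 0.2665]
ee_rot: [0.668, 0.239, 0.664, -0.238]
force: [0.9, 1.2, -0.2]
finger_gap: 0.001
```

```bash
python3 -m inch '[0.0164,-0.0438,0,0,1, 0.0164,-0.0438,0,0,1, 0.0164,-0.0438,0,0,1, 0.0164,-0.0438,0,0,1, 0,0,0,0,1, 0,0,0,0,1]'; python3 - <<'E'
from plant import sense,cams
import cv2
from scipy.spatial.transform import Rotation as R
s=sense();w,x,y,z=s["ee_rot"];print(R.from_quat([x,y,z,w]).as_matrix().round(3),s["ee_pos"])
cv2.imwrite("pics/w1.png",cams.snapshot("wrist"));cv2.imwrite("pics/s1.png",cams.snapshot("side")[100:400,150:550])
E
```

```text
time: 1.75
ee_pos: [0.4577, -0.1163, 0.2715]
ee_rot: [0.669, 0.243, 0.66, -0.241]
force: [-1.0, 0.2, 0.2]
finger_gap: 0.0
[[ 0.012  0.642  0.766]
 [-0.002  0.766 -0.642]
 [-1.     0.006  0.01 ]] [ 0.45774641 -0.11634103  0.27149095]
```

View pics/w1.png

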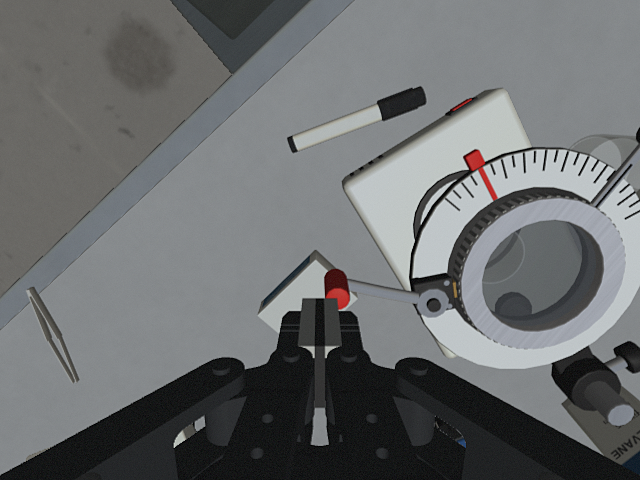

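View pics/s1.png

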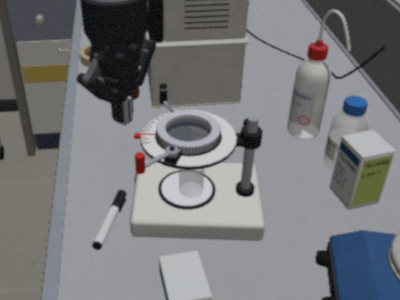

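Wrist view: the shut fingertips are at about (320,300–345), and the red clamp pin's top is near (337,283). The ring lever is at the right edge. I'll check my pose estimate by projecting it into this view.

```bash
python3 - <<'E'
from h import *
from plant import sense
c=cams.get_calibration("wrist");q=[.5583,-.0259,-.1377,.4668,-.0148]
for n,l in (("pin",pinloc(q[3])),("clamp",cloc(q[4])),("mark",(-.076,0,.158)),("col",(.098,0,.194))):print(n,proj(0,W(q,l),c).round(1))
p=sense()["ee_pos"]
for d in (0,.017,.03):print(d,proj(0,p-[0,0,d],c).round(1))
print(-c["R"].T@c["t"])
E
```

```text
pin [699.9 141. ]
clamp [333.2 302.3]
mark [475.3 170.5]
col [617.8 419.5]
0 [318.1 340.7]
0.017 [318.  317.5]
0.03 [317.9 302.7]
[ 0.3993139  -0.06694944  0.39533495]
```

```bash
python3 -m inch '[-0.004,0.017,0,0,1, 0,0,0,0,1, 0,0,-0.03,0,1, 0,0,-0.03,0,1, 0,0,0,0,1, 0,0,0,0,1]'
```

```text
time: 2.45
ee_pos: [0.4532, -0.0925, 0.2139]
ee_rot: [0.672, 0.238, 0.66, -0.237]
force: [-0.3, -0.4, 0.8]
finger_gap: 0.002
```

```bash
python3 -m inch '[-0.003,-0.004,-0.013,0,1, 0,0,0,0,1, 0.006,-0.005,0,0,1, 0,0,0,0,1]';python3 -m inch '[0.004,-0.0033,0,0,1, 0,0,0,0,1, 0.003,-0.0025,0,0,1, 0,0,0,0,1]'
python3 - <<'E'
from plant import cams
import cv2
a=cams.snapshot("wrist");b=cams.snapshot("side")
cv2.imwrite("pics/w2.png",cv2.hconcat([a[150:450,150:550],cv2.resize(b[150:300,220:420],(400,300))]))
E
```

```text
time: 2.85
ee_pos: [0.4587, -0.1018, 0.2063]
ee_rot: [0.675, 0.237, 0.658, -0.236]
force: [0.5, 0.3, -0.2]
finger_gap: -0.001
time: 3.25
ee_pos: [0.4669, -0.1084, 0.2078]
ee_rot: [0.675, 0.237, 0.657, -0.236]
force: [0.3, -0.2, -0.2]
finger_gap: -0.002
```

View pics/w2.png

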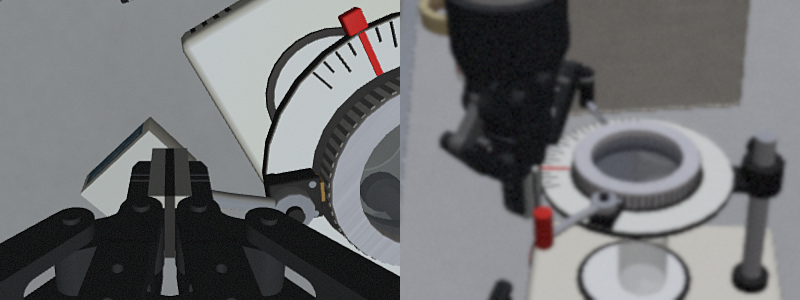

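```bash
cat >> h.py <<'E'
Q=[.5583,-.0259,-.1377,.4668,-.0148]
def tool():
    from plant import sense
    from scipy.spatial.transform import Rotation as R
    s=sense();w,x,y,z=s["ee_rot"];M=R.from_quat([x,y,z,w]).as_matrix()
    return np.array(s["ee_pos"]),np.degrees(np.arctan2(M[1,2],M[0,2])),M,s
def clampf(phi,off=.018,sgn=1):
    P=W(Q,cloc(phi));a=np.deg2rad(225)+phi+Q[2]+sgn*np.pi/2
    return P[:2]-off*np.array([np.cos(a),np.sin(a)]),(np.degrees(a)+180)%360-180
E
python3 - <<'E'
from h import *
p,a,M,s=tool();print(p,a,M[:,0])
l=p[:2]
for phi in np.arange(0,1.21,.1):
    x,d=clampf(phi);print(round(phi,2),x.round(4),d.round(1),'d',((x-l)*1000).round(1));l=x
E
```

```text
[ 0.46670895 -0.10816926  0.2078087 ] -39.15104870090777 [ 0.02482623 -0.00708745 -0.99966666]
0.0 [ 0.4677 -0.1078] -52.9 d [1.  0.3]
0.1 [ 0.4702 -0.1136] -47.2 d [ 2.5 -5.8]
0.2 [ 0.4733 -0.1191] -41.4 d [ 3.  -5.5]
0.3 [ 0.4768 -0.1242] -35.7 d [ 3.6 -5.1]
0.4 [ 0.4809 -0.129 ] -30.0 d [ 4.1 -4.8]
0.5 [ 0.4854 -0.1333] -24.2 d [ 4.5 -4.3]
0.6 [ 0.4903 -0.1372] -18.5 d [ 4.9 -3.9]
0.7 [ 0.4956 -0.1405] -12.8 d [ 5.3 -3.4]
0.8 [ 0.5012 -0.1433] -7.1 d [ 5.6 -2.8]
0.9 [ 0.5071 -0.1456] -1.3 d [ 5.9 -2.2]
1.0 [ 0.5131 -0.1472] 4.4 d [ 6.  -1.6]
1.1 [ 0.5193 -0.1482] 10.1 d [ 6.2 -1. ]
1.2 [ 0.5255 -0.1486] 15.9 d [ 6.2 -0.4]
```

```bash
python3 -m inch '[0.0,0.0,-0.004,-1,1, 0.003,-0.006,0,-1,1, 0.003,-0.0055,0,0,1, 0.0036,-0.005,0,1,1, 0,0,0,0,1]'; python3 -c "
from h import *
p,a,M,s=tool();print(a,M[:,0])"
```

```text
time: 3.85
ee_pos: [0.4768, -0.1253, 0.2031]
ee_rot: [0.673, 0.244, 0.655, -0.242]
force: [-0.6, 0.3, 0.1]
finger_gap: -0.002
-40.20226732853528 [ 0.02411438 -0.00585171 -0.99969208]
```

```bash
python3 -m inch '[0.004,-0.0048,0,5,1, 0.0045,-0.0043,0,5,1, 0.0049,-0.0039,0,5,1]'
python3 - <<'E'
from h import *
import cv2
p,a,M,s=tool();print(a)
a=cams.snapshot("wrist");b=cams.snapshot("side")
cv2.imwrite("pics/w3.png",cv2.hconcat([a[150:450,150:550],cv2.resize(b[150:300,220:420],(400,300))]))
E
```

```text
time: 4.15
ee_pos: [0.4899, -0.1383, 0.203]
ee_rot: [0.699, 0.154, 0.683, -0.149]
force: [-1.1, 2.8, 0.4]
finger_gap: -0.004
-24.73061663925719
```

View pics/w3.png

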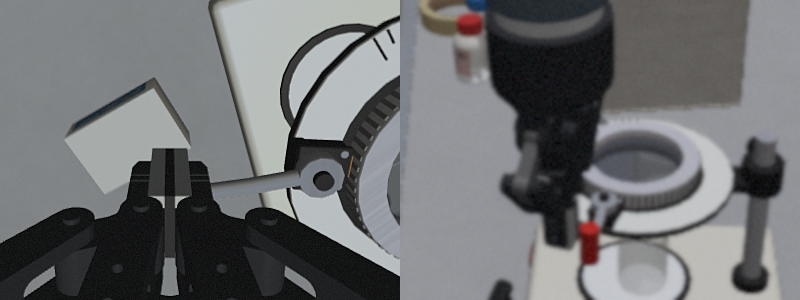

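The lever is swinging. In the side view the red pin has moved from (290,262) to about (315,263), with the fingertips in front of it. I'll keep pushing along the arc.

```bash
python3 -m inch '[0.0053,-0.0034,0,5,1, 0.0056,-0.0028,0,5,1, 0.0059,-0.0022,0,5,1,0.006,-0.0014,0,5,1]'; python3 -m inch '[0.006,-0.0005,0,5,1, 0.004,0,0,4,1]';python3 -m inch '[0.003,0,0,2,1, 0.002,0,0,0,1]'
```

```text
time: 4.65
ee_pos: [0.5117, -0.1482, 0.2029]
ee_rot: [0.713, 0.034, 0.7, -0.027]
force: [-1.8, 0.6, 1.2]
finger_gap: 0.002
time: 4.85
ee_pos: [0.5214, -0.1494, 0.2029]
ee_rot: [0.712, -0.022, 0.701, 0.029]
force: [-2.9, -1.7, 1.4]
finger_gap: -0.003
time: 5.05
ee_pos: [0.522, -0.15, 0.2026]
ee_rot: [0.708, -0.034, 0.704, 0.039]
force: [-12.7, 0.7, 8.6]
finger_gap: 0.0
```

The force rose to 13 N at the open stop, so I'll back off and lift.

```bash
python3 -m inch '[-0.012,0.002,0,0,1, -0.012,0.002,0.01,0,1, 0,0,0.03,0,1, 0,0,0.02,0,1, 0,0,0,0,1]'
python3 - <<'E'
from h import *
import cv2
p,a,M,s=tool();print(a,s["ee_pos"],M[:,0])
a=cams.snapshot("scene");b=cams.snapshot("side")
cv2.imwrite("pics/s4.png",cv2.hconcat([cv2.resize(a[170:320,270:470],(400,300)),cv2.resize(b[150:300,220:420],(400,300))]))
E
```

```text
time: 5.55
ee_pos: [0.4937, -0.1454, 0.2664]
ee_rot: [0.709, -0.031, 0.704, 0.035]
force: [0.2, -0.2, 0.7]
finger_gap: 0.001
5.362324441525037 [ 0.49370154 -0.14535594  0.26641101] [ 0.00645559  0.00705689 -0.99995426]
```

View pics/s4.png

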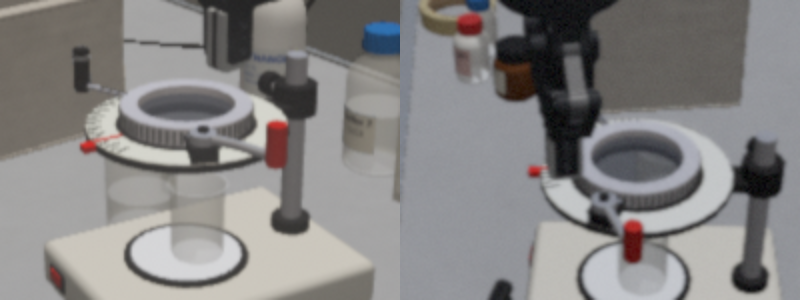

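```bash
cat >> h.py <<'E'
def ringf(t,off=.018):
    P=W(Q,pinloc(t));a=t+Q[2]
    return P[:2]+off*np.array([np.cos(a),np.sin(a)]),np.degrees(a)
E
python3 - <<'E'
from h import *
p,a,M,s=tool();print(np.round(s["joint_positions"],2))
c=C["side"];o=-c["R"].T@c["t"]
for u in((302,202),(389,199)):
    d=c["R"].T@np.linalg.inv(c["mtx"])@np.array([*u,1]);print((o+d*(-o[2])/d[2]).round(3))
l=ringf(.467,.03)[0];print(l,l-p[:2],ringf(.467)[1]-a)
for t in [.467]+list(np.arange(.57,1.58,.1)):
    x,d=ringf(t);print(round(t,2),x.round(4),d.round(1),((x-l)*1000).round(1));l=x
E
```

```text
[-0.45  0.19 -0.03  1.35  0.01 -0.55]
[0.524 0.326 0.   ]
[0.725 0.319 0.   ]
[0.55499676 0.07653578] [0.0616782  0.22165147] 13.479018346737785
0.47 [0.5436 0.0727] 18.9 [-11.4  -3.9]
0.57 [0.5336 0.0706] 24.8 [-10.1  -2. ]
0.67 [0.5241 0.0677] 30.5 [-9.5 -2.9]
0.77 [0.5149 0.0638] 36.2 [-9.2 -3.9]
0.87 [0.5062 0.059 ] 42.0 [-8.7 -4.8]
0.97 [0.4979 0.0534] 47.7 [-8.2 -5.6]
1.07 [0.4903 0.047 ] 53.4 [-7.6 -6.4]
1.17 [0.4834 0.0398] 59.1 [-6.9 -7.1]
1.27 [0.4772 0.032 ] 64.9 [-6.2 -7.8]
1.37 [0.4718 0.0236] 70.6 [-5.4 -8.4]
1.47 [0.4673 0.0147] 76.3 [-4.5 -8.9]
1.57 [0.4637 0.0055] 82.1 [-3.6 -9.3]
```

```bash
python3 -m inch '[0.0125,0.044,0,3,1, 0.0125,0.044,0,3,1, 0.0125,0.044,0,3,1, 0.0125,0.044,0,3,1, 0.01,0.034,0,0,1, 0,0,0,0,1, 0,0,0,0,1]'
python3 - <<'E'
from h import *
p,a,M,s=tool();print(p,a,M[:,0],ringf(.467,.03)[0]-p[:2])
E
```

```text
time: 6.35
ee_pos: [0.5512, 0.0715, 0.2565]
ee_rot: [0.697, -0.103, 0.701, 0.111]
force: [-0.1, -0.5, -0.1]
finger_gap: 0.002
[0.55119428 0.07154751 0.25650406] 17.413959276501586 [-0.00620794  0.00920684 -0.99993835] [0.00380248 0.00498827]
```

```bash
python3 -m inch '[0.004,0.005,0,0,1, 0,0,-0.025,0,1, 0,0,-0.025,0,1, 0,0,-0.003,0,1, 0,0,0,0,1]'
python3 - <<'E'
from h import *
import cv2
p,a,M,s=tool();print(p,a,ringf(.467,.03)[0]-p[:2])
a=cams.snapshot("scene");b=cams.snapshot("side")
cv2.imwrite("pics/s5.png",cv2.hconcat([cv2.resize(a[170:320,270:470],(400,300)),cv2.resize(b[150:300,220:420],(400,300))]))
E
```

```text
time: 6.85
ee_pos: [0.5552, 0.073, 0.2017]
ee_rot: [0.698, -0.101, 0.701, 0.108]
force: [0.1, 0.7, 1.1]
finger_gap: 0.003
[0.55516413 0.07299731 0.20170021] 17.02290134199988 [-0.00016737  0.00353846]
```

View pics/s5.png

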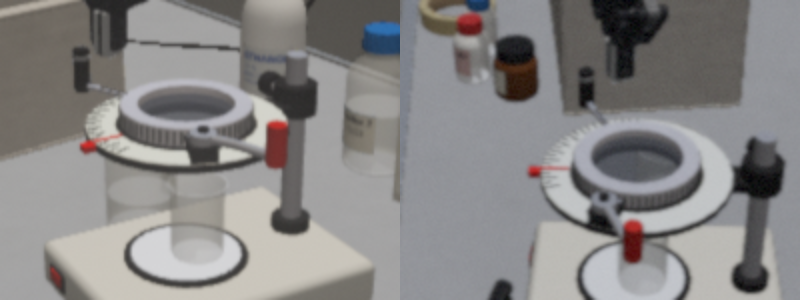

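```bash
python3 -m inch '[-0.011,0,-0.004,2,1, -0.010,-0.002,0,4,1, -0.0095,-0.003,0,5,1, -0.009,-0.004,0,5,1]'
python3 - <<'E'
from h import *
p,a,M,s=tool();print(p,a)
from scipy.optimize import minimize_scalar as m
print(m(lambda t:np.sum((ringf(t)[0]-p[:2])**2),bounds=(.4,1.7),method='bounded'))
E
```

```text
time: 7.35
ee_pos: [0.518, 0.0634, 0.2026]
ee_rot: [0.678, -0.201, 0.676, 0.206]
force: [0.3, 0.7, -0.6]
finger_gap: -0.001
[0.51803264 0.0633523  0.20263446] 33.44649226529901
 message: Solution found.
 success: True
  status: 0
     fun: 2.971870346706006e-06
       x: 0.7431698466229738
     nit: 8
    nfev: 8
```

```bash
python3 -m inch '[-0.0085,-0.004,0,5.5,1, -0.0085,-0.005,0,5.5,1, -0.008,-0.006,0,5.5,1, -0.0075,-0.0065,0,5.5,1]'
python3 - <<'E'
from h import *
import cv2
p,a,M,s=tool();print(p,a)
for t in (1.1,1.15,1.2,1.25,1.3): print(t,ringf(t)[0]-p[:2],ringf(t)[1])
a=cams.snapshot("scene");b=cams.snapshot("side")
cv2.imwrite("pics/s6.png",cv2.hconcat([cv2.resize(a[170:320,270:470],(400,300)),cv2.resize(b[150:300,220:420],(400,300))]))
E
```

```text
time: 7.75
ee_pos: [0.4865, 0.041, 0.2079]
ee_rot: [0.627, -0.332, 0.62, 0.336]
force: [1.4, 0.8, -1.1]
finger_gap: -0.003
[0.48649955 0.04097993 0.20792903] 56.34063143771005
1.1 [0.00168003 0.00390938] 55.13572862543913
1.15 [-0.00177033  0.00031635] 58.000517601093236
1.2 [-0.0050368  -0.00344463] 60.86530657674735
1.25 [-0.00811122 -0.00736417] 63.73009555240147
1.3 [-0.0109859  -0.01143247] 66.59488452805559
```

View pics/s6.png

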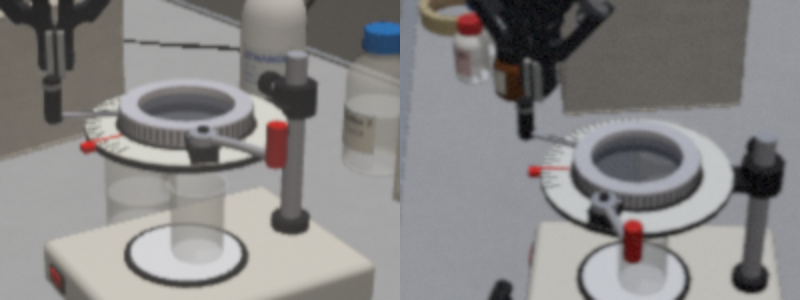

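The ring pin is following the fingertips. The tip has drifted up, so I'll lower it and go on.

```bash
python3 -m inch '[-0.002,-0.001,-0.009,2,1, -0.005,-0.006,-0.002,4,1, -0.005,-0.007,-0.002,5,1, 0,0,0,0,1]'
python3 - <<'E'
from h import *
import cv2
p,a,M,s=tool();print(p,a)
for t in (1.3,1.35,1.4,1.45,1.5,1.57): print(t,ringf(t)[0]-p[:2],ringf(t)[1])
a=cams.snapshot("scene");b=cams.snapshot("side");cv2.imwrite("pics/w7.png",cams.snapshot("wrist"))
cv2.imwrite("pics/s7.png",cv2.hconcat([cv2.resize(a[190:290,270:400],None,fx=3,fy=3),cv2.resize(b[180:280,260:390],None,fx=3,fy=3)]))
E
```

```text
time: 8.25
ee_pos: [0.4766, 0.0266, 0.1981]
ee_rot: [0.596, -0.388, 0.586, 0.39]
force: [0.2, 0.0, 0.5]
finger_gap: -0.003
[0.47663025 0.02661035 0.19809342] 66.71079726831437
1.3 [-0.0011166   0.00293711] 66.59488452805559
1.35 [-0.00378435 -0.00126977] 69.45967350370971
1.4 [-0.00623852 -0.00560474] 72.32446247936382
1.45 [-0.00847296 -0.01005694] 75.18925145501794
1.5 [-0.01048209 -0.01461525] 78.05404043067205
1.57 [-0.0129069  -0.02115342] 82.06474499658782
```

View pics/s7.png

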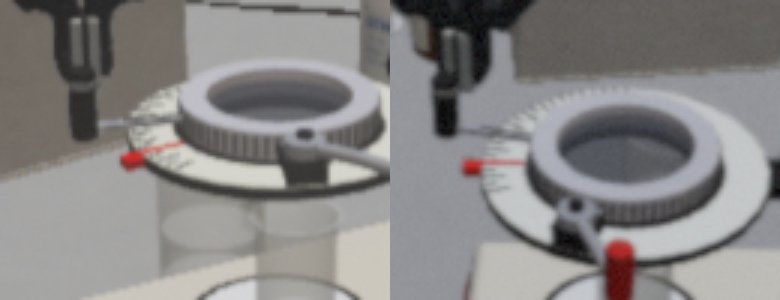

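View pics/w7.png

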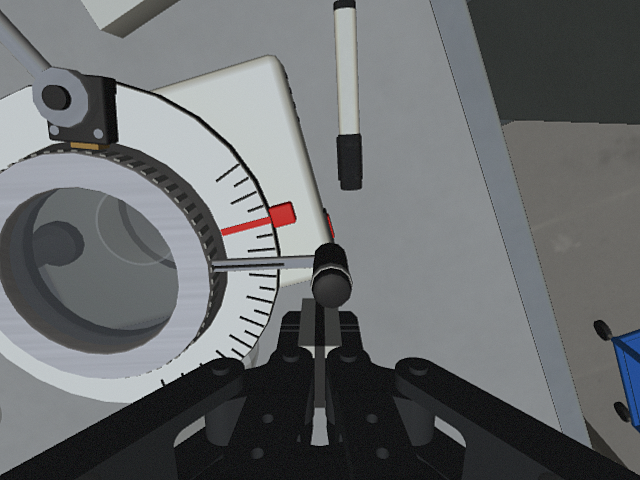

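```bash
python3 -m inch '[-0.004,-0.004,0,3,1, -0.0035,-0.005,0,4,1, -0.002,-0.003,0,3,1, 0,0,0,0,1]'
python3 - <<'E'
from h import *
import cv2
p,a,M,s=tool();print(p,a)
for t in (1.4,1.45,1.5,1.57): print(t,ringf(t)[0]-p[:2],ringf(t)[1])
cv2.imwrite("pics/w8.png",cams.snapshot("wrist"))
E
```

```text
time: 8.8
ee_pos: [0.4692, 0.0161, 0.1989]
ee_rot: [0.561, -0.436, 0.55, 0.439]
force: [-0.7, -0.6, 0.8]
finger_gap: 0.003
[0.46918227 0.01607072 0.19892918] 76.42108623833633
1.4 [0.00120946 0.00493489] 72.32446247936382
1.45 [-0.00102498  0.00048269] 75.18925145501794
1.5 [-0.00303411 -0.00407562] 78.05404043067205
1.57 [-0.00545892 -0.01061379] 82.06474499658782
```

View pics/w8.png

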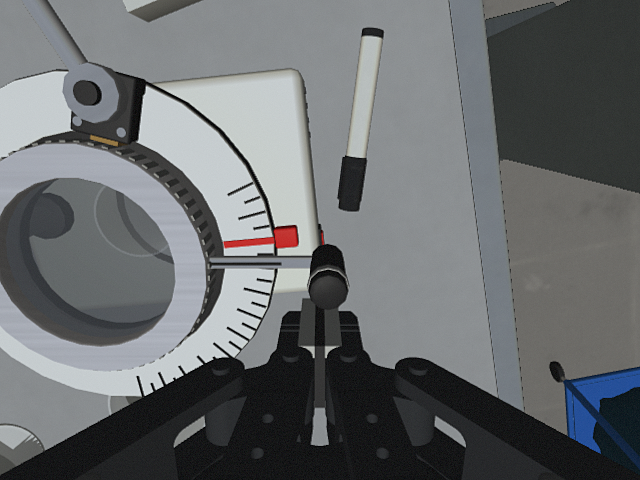

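```bash
python3 -m inch '[-0.002,-0.0035,0,2,1, -0.0015,-0.0035,0,2,1, 0,0,0,0,1, 0,0,0,0,1]'
cat >> h.py <<'E'
def ray(c,u,z):
    o=-c["R"].T@c["t"];d=c["R"].T@np.linalg.inv(c["mtx"])@np.array([*u,1]);return (o+d*(z-o[2])/d[2])[:2]
def diff(c,arm,red):
    A=[ray(c,u,.1685) for u in arm];B=[ray(c,u,.158) for u in red]
    f=lambda P:np.degrees(np.arctan2(*(P[1]-P[0])[::-1]))
    return f(A),f(B),(f(B)-f(A)+180)%360-180,A,B
E
python3 - <<'E'
from h import *
import cv2
p,a,M,s=tool();print(p,a)
for t in (1.5,1.57): print(t,ringf(t)[0]-p[:2],ringf(t)[1])
np.savez("w9.npz",**cams.get_calibration("wrist"));im=cams.snapshot("wrist");cv2.imwrite("pics/w9.png",im)
cv2.imwrite("pics/w9c.png",cv2.resize(im[170:320,180:360],None,fx=4,fy=4,interpolation=cv2.INTER_CUBIC))
E
```

```text
time: 9.25
ee_pos: [0.4669, 0.0102, 0.1993]
ee_rot: [0.548, -0.452, 0.536, 0.455]
force: [-0.2, -0.6, -1.5]
finger_gap: -0.0
[0.46693837 0.01017526 0.1992761 ] 79.85992660918393
1.5 [-0.00079021  0.00181984] 78.05404043067205
1.57 [-0.00321502 -0.00471833] 82.06474499658782
```

View pics/w9c.png

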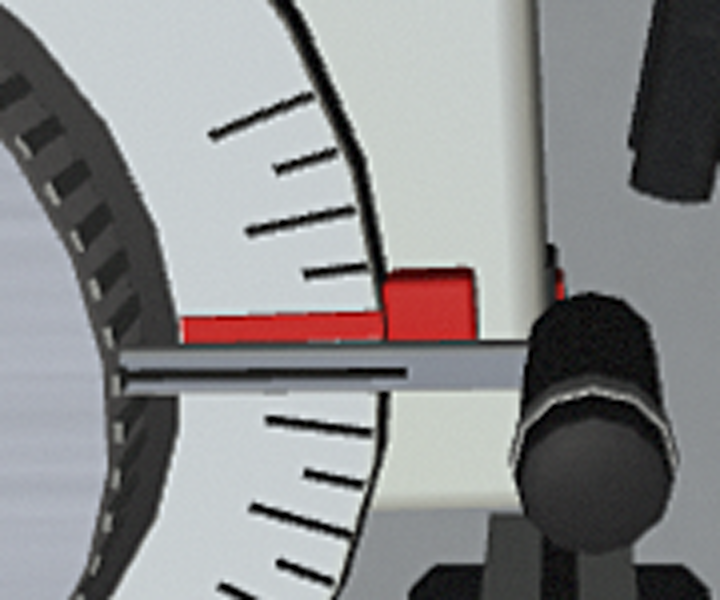

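```bash
python3 - <<'E'
from h import *
c=dict(np.load("w9.npz"));g=lambda u:((u[0]+.5)/4-.5+180,(u[1]+.5)/4-.5+170)
print(diff(c,[g((128,376)),g((404,372))],[g((183,319)),g((383,313))]))
for t in (1.571,):print(W(Q,pinloc(t)),np.degrees(Q[2])+180)
ax=W(Q,(0,0,0))[:2]
for u in ((128,376),(404,372)):
  P=ray(c,g(u),.1685);print(np.degrees(np.arctan2(*(P-ax)[::-1])),np.linalg.norm(P-ax))
P=ray(c,g((395,325)),.158);print(P)
E
```

```text
(np.float64(170.9042608556138), np.float64(171.81258744429724), np.float64(0.9083265886834226), [array([ 0.50867204, -0.01590672]), array([ 0.48056342, -0.01140659])], [array([ 0.50481621, -0.01786359]), array([ 0.48324467, -0.01475992])])
[ 0.4612249  -0.01246778  0.1975    ] 172.11037116104856
168.61494296481416 0.050624108490039024
169.43888228892058 0.07907613583154917
[ 0.48224729 -0.01318492]
```

```bash
python3 - <<'E'
from h import *
c=dict(np.load("w9.npz"));g=lambda u:((u[0]+.5)/4-.5+180,(u[1]+.5)/4-.5+170)
a=np.radians(172.1);n=np.array([-np.sin(a),np.cos(a)])
L=lambda u,z:(ray(c,g(u),z)@n*1000).round(2)
print('red top',L((200,318),.158),L((370,313.5),.158),'tab top edge',L((430,270),.158),'tab@157',L((430,270),.157))
print('tick 95',L((335,270),.158),'100',L((330,216),.158),'80',L((318,426),.158),'75',L((335,479),.158))
print('index',L((130,376),.1685),L((400,372),.1685),'arm edges',L((350,343),.1685),L((350,392),.1685))
E
```

```text
red top -51.64 -51.8 tab top edge -47.11 tab@157 -47.42
tick 95 -46.74 100 -40.72 80 -64.76 75 -71.25
index -54.17 -54.74 arm edges -51.39 -56.75
```

```bash
python3 -m inch '[-0.0005,-0.001,0,0.7,1, 0,0,0,0,1, 0,0,0,0,1]'
cat > look.py <<'E'
from h import *
import cv2,sys
k=sys.argv[1]
p,a,M,s=tool();print(p,a)
np.savez(f"w{k}.npz",**cams.get_calibration("wrist"));im=cams.snapshot("wrist");cv2.imwrite(f"pics/w{k}.png",im)
cv2.imwrite(f"pics/w{k}c.png",cv2.resize(im[170:320,180:360],None,fx=4,fy=4,interpolation=cv2.INTER_CUBIC))
E
python3 look.py 10
```

```text
time: 9.6
ee_pos: [0.4666, 0.0095, 0.1993]
ee_rot: [0.546, -0.455, 0.534, 0.459]
force: [0.9, -0.4, -0.1]
finger_gap: -0.002
[0.46663989 0.0094932  0.19925641] 80.51947120579423
```

View pics/w10c.png

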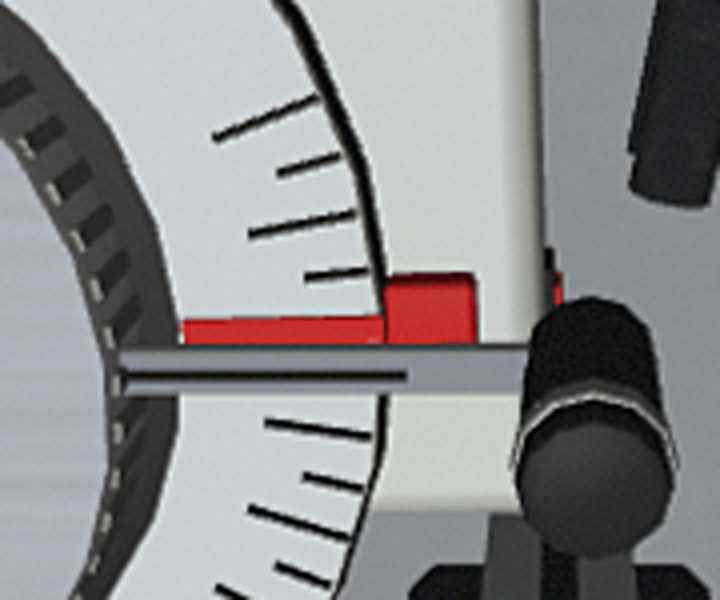

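```bash
python3 -m inch '[-0.0005,-0.0022,0,0.8,1, 0,0,0,0,1, 0,0,0,0,1]'
python3 look.py 11
```

```text
time: 9.95
ee_pos: [0.466, 0.0072, 0.1993]
ee_rot: [0.542, -0.459, 0.53, 0.463]
force: [0.1, 0.1, -0.3]
finger_gap: 0.003
[0.46599785 0.00715364 0.19925202] 81.37519933570593
```

View pics/w11c.png

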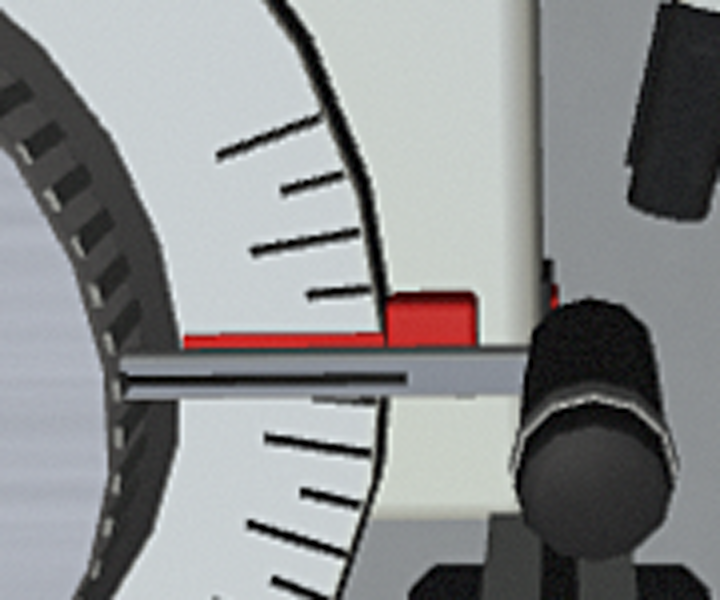

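```bash
cat >m.py <<'E'
from h import *
import sys,json
# args: k, index pts2, red-edge pts2, ticks 100,80 mid
def run(k,idx,red,t100,t80):
    c=dict(np.load(f"w{k}.npz"));g=lambda u:((u[0]+.5)/4-.5+180,(u[1]+.5)/4-.5+170)
    a=np.radians(172.1);n=np.array([-np.sin(a),np.cos(a)])
    L=lambda u,z:(ray(c,g(u),z)@n*1000)
    print('index',[L(u,.1685).round(2) for u in idx],'red edge',[L(u,.158).round(2) for u in red],'tickmid',((L(t100,.158)+L(t80,.158))/2).round(2))
    print(diff(c,[g(u) for u in idx],[g(u) for u in red])[:3])
run(*json.loads(sys.argv[1]))
E
python3 m.py '[10,[[128,379],[404,376]],[[185,321],[383,316.5]],[330,218],[318,430]]'
python3 m.py '[11,[[128,381],[404,378.5]],[[185,338],[383,333]],[330,237],[318,445.5]]'
```

```text
index [np.float64(-54.29), np.float64(-54.67)] red edge [np.float64(-51.69), np.float64(-51.71)] tickmid -52.68
(np.float64(171.3462528790878), np.float64(172.03781941293272), np.float64(0.691566533844906))
index [np.float64(-52.8), np.float64(-52.8)] red edge [np.float64(-51.88), np.float64(-51.52)] tickmid -52.67
(np.float64(172.09349049079188), np.float64(173.0574034681736), np.float64(0.9639129773817103))
```

The index line now lies within about 0.1–0.2 mm of the red mark's centre, which is about 0.1°. I'll back off, lift and recheck from a different viewpoint.

```bash
python3 -m inch '[0.001,0.010,0,0,1, 0.001,0.010,0,0,1, 0,0,0.03,0,1, 0,0,0.02,0,1, 0.01,-0.02,0.005,-7,1, 0,0,0,0,1, 0,0,0,0,1]'
python3 look.py 12
```

```text
time: 10.7
ee_pos: [0.478, 0.0124, 0.256]
ee_rot: [0.57, -0.425, 0.557, 0.429]
force: [0.6, 0.2, -0.5]
finger_gap: -0.001
[0.47800197 0.01243899 0.25599199] 74.34274134385672
```

View pics/w12.png

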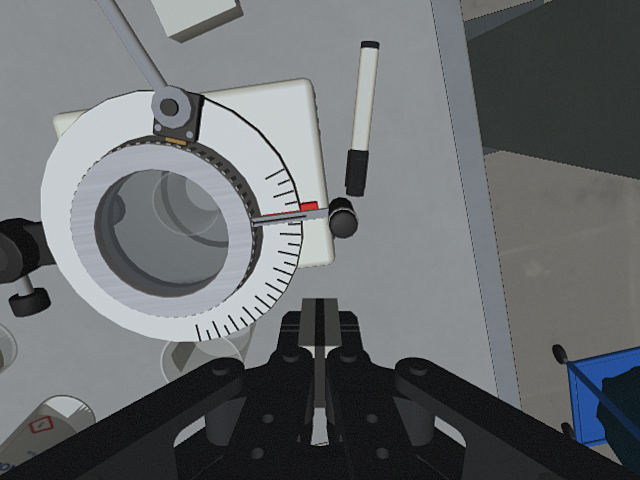

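The wrist view shows the arm at (255–330, 219–210) over the red line at about (255–300, 218–212). I'll zoom in to measure.

```bash
python3 - <<'E'
import cv2
im=cv2.imread("pics/w12.png");cv2.imwrite("pics/w12d.png",cv2.resize(im[165:265,235:365],None,fx=6,fy=6,interpolation=cv2.INTER_CUBIC))
E
```

```text
(no output)
```

View pics/w12d.png

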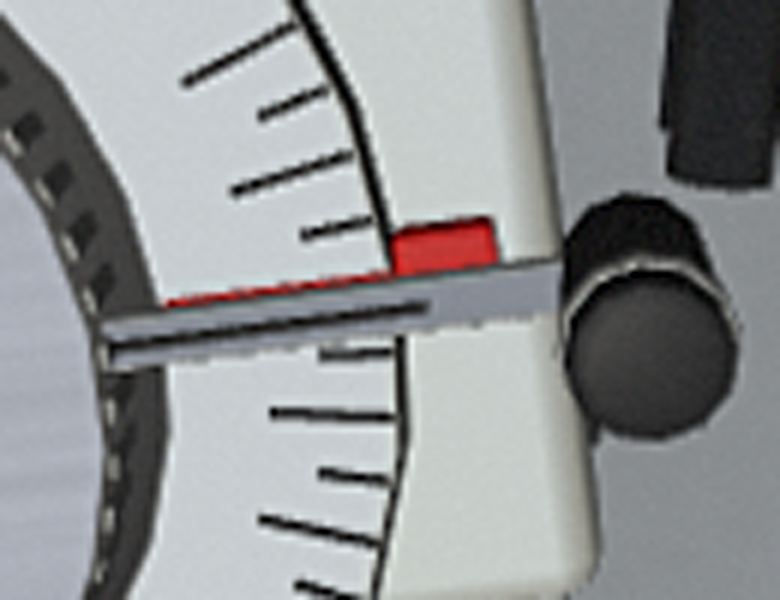

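```bash
python3 - <<'E'
from h import *
c=dict(np.load("w12.npz"));g=lambda u:((u[0]+.5)/6-.5+235,(u[1]+.5)/6-.5+165)
a=np.radians(172.1);n=np.array([-np.sin(a),np.cos(a)]);e=np.array([np.cos(a),np.sin(a)])
R=lambda u,z:((ray(c,g(u),z)@e*1000).round(1),(ray(c,g(u),z)@n*1000).round(2))
for nm,u in dict(t100o=(352,154),t100i=(233,191),t95o=(371,220),t95i=(302,237),t85o=(392,353),t80o=(393,416),t80i=(272,411),t85i=(320,356),rede1=(170,303),rede2=(385,275)).items():print(nm,R(u,.158))
for u in((115,348),(425,306)):print('idx',R(u,.1685))
p,a,M,s=tool();f,d=clampf(1.15,.03,-1);print('clamp start',f,d,f-p[:2],p[2],'toolz',a)
for phi in np.arange(1.15,-.26,-.1):
    x,d=clampf(phi,.018,-1);print(round(phi,2),x.round(4),(d-180).round(1),((x-f)*1000).round(1));f=x
E
```

```text
t100o (np.float64(-482.9), np.float64(-40.12))
t100i (np.float64(-494.5), np.float64(-42.08))
t95o (np.float64(-482.1), np.float64(-46.52))
t95i (np.float64(-488.8), np.float64(-47.25))
t85o (np.float64(-482.1), np.float64(-59.53))
t80o (np.float64(-482.9), np.float64(-65.74))
t80i (np.float64(-494.4), np.float64(-63.7))
t85i (np.float64(-489.0), np.float64(-58.9))
rede1 (np.float64(-502.2), np.float64(-51.88))
rede2 (np.float64(-481.6), np.float64(-51.91))
idx (np.float64(-506.0), np.float64(-52.93))
idx (np.float64(-477.5), np.float64(-52.81))
clamp start [ 0.56917793 -0.13771015] -166.99948239890682 [ 0.09117897 -0.15013898] 0.25587410037920505 toolz 74.34234801472742
1.15 [ 0.5575 -0.1404] -347.0 [-11.7  -2.7]
1.05 [ 0.5519 -0.1432] -352.7 [-5.6 -2.8]
0.95 [ 0.5461 -0.1455] -358.5 [-5.8 -2.3]
0.85 [ 0.54   -0.1472] -4.2 [-6.  -1.7]
0.75 [ 0.5338 -0.1482] -9.9 [-6.2 -1. ]
0.65 [ 0.5276 -0.1486] -15.6 [-6.2 -0.4]
0.55 [ 0.5213 -0.1484] -21.4 [-6.3  0.2]
0.45 [ 0.5151 -0.1476] -27.1 [-6.2  0.8]
0.35 [ 0.509  -0.1462] -32.8 [-6.1  1.4]
0.25 [ 0.5031 -0.1441] -38.6 [-5.9  2. ]
0.15 [ 0.4974 -0.1415] -44.3 [-5.7  2.6]
0.05 [ 0.492  -0.1383] -50.0 [-5.4  3.2]
-0.05 [ 0.487  -0.1346] -55.8 [-5.1  3.7]
-0.15 [ 0.4823 -0.1305] -61.5 [-4.7  4.2]
-0.25 [ 0.4781 -0.1258] -67.2 [-4.2  4.6]
```

All tick pairs agree: the index is within 0.1° of the mark. Now to the back side of the clamp pin.

```bash
python3 -m inch '[0.0101,-0.0165,0.004,-8,1, 0.0101,-0.0165,0,-8,1, 0.0101,-0.0165,0,-8,1, 0.0101,-0.0165,0,-8,1, 0.0101,-0.0165,0,-8,1, 0.0101,-0.0165,0,-8,1, 0.0101,-0.0165,0,-8,1, 0.0101,-0.0165,0,-5,1, 0.009,-0.0145,0,0,1, 0,0,0,0,1]'
python3 - <<'E'
from h import *
p,a,M,s=tool();print(p,a,M[:,0],clampf(1.15,.03,-1)[0]-p[:2],np.round(s["joint_positions"],2))
E
```

```text
time: 11.75
ee_pos: [0.5678, -0.1314, 0.2551]
ee_rot: [0.707, -0.074, 0.699, 0.076]
force: [-0.5, -0.1, -0.4]
finger_gap: -0.001
[ 0.56780166 -0.13142167  0.25508965] 12.154135852009627 [ 0.01172282  0.00354736 -0.99992499] [ 0.00137627 -0.00628848] [-0.38  0.31  0.11  1.36  0.01 -0.59]
```

```bash
python3 -m inch '[0.003,-0.006,0,0,1, 0,0,-0.025,0,1, 0,0,-0.025,0,1, 0,0,0,0,1]'
python3 - <<'E'
from h import *
import cv2
p,a,M,s=tool();print(p,a,clampf(1.15,.03,-1)[0]-p[:2])
a=cams.snapshot("scene");b=cams.snapshot("side")
cv2.imwrite("pics/s13.png",cv2.hconcat([cv2.resize(a[170:320,270:470],(400,300)),cv2.resize(b[150:300,220:420],(400,300))]))
E
```

```text
time: 12.15
ee_pos: [0.5707, -0.1362, 0.204]
ee_rot: [0.707, -0.078, 0.698, 0.079]
force: [-0.5, 0.2, -0.5]
finger_gap: 0.001
[ 0.57067719 -0.13620967  0.20403387] 12.747393910040978 [-0.00149925 -0.00150048]
```

View pics/s13.png

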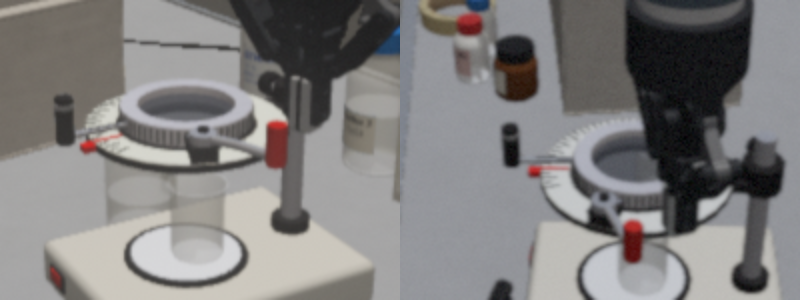

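The fingertips stand just behind the red pin (side view, pin at about (336,270)). The ring lever stands over the mark. I'll push the clamp lever forward.

```bash
python3 -m inch '[-0.0117,-0.003,0,-1,1, -0.0056,-0.0028,0,-4,1, -0.0058,-0.0023,0,-5,1, -0.006,-0.0017,0,-5,1, -0.0062,-0.001,0,-5.5,1]'
python3 - <<'E'
from h import *
p,a,M,s=tool();print(p,a)
for t in np.arange(.9,.2,-.1): print(round(t,2),(clampf(t,.018,-1)[0]-p[:2]).round(4),clampf(t,0,-1)[1]-180)
E
```

```text
time: 12.75
ee_pos: [0.536, -0.1483, 0.2138]
ee_rot: [0.714, 0.05, 0.696, -0.054]
force: [3.1, -0.0, -2.7]
finger_gap: 0.002
[ 0.5360052  -0.14830564  0.21379851] -8.406826103313575
0.9 [0.0071 0.0019] -1.3234272771773021
0.8 [0.0009 0.0006] -7.053005228485574
0.7 [-0.0053 -0.0002] -12.78258317979379
0.6 [-0.0115 -0.0003] -18.512161131102005
0.5 [-0.0178  0.0002] -24.241739082410277
0.4 [-0.0239  0.0013] -29.971317033718492
0.3 [-0.03    0.0031] -35.70089498502671
```

```bash
python3 -m inch '[0.004,0,0,0,1, 0,0,-0.009,0,1, 0,0,0,0,1]'
```

```text
time: 13.05
ee_pos: [0.5395, -0.1488, 0.2075]
ee_rot: [0.716, 0.048, 0.695, -0.054]
force: [-0.4, 0.2, -0.4]
finger_gap: -0.001
```

```bash
python3 -m inch '[0,0,-0.006,0,1, -0.006,0,-0.003,-3,1, -0.007,0,-0.003,-5,1, -0.0063,0.0003,-0.002,-5.5,1, -0.0062,0.0008,-0.002,-5.5,1]'
python3 - <<'E'
from h import *
p,a,M,s=tool();print(p,a,M[:,0])
for t in np.arange(.6,.0,-.1): print(round(t,2),(clampf(t,.018,-1)[0]-p[:2]).round(4),clampf(t,0,-1)[1]-180)
E
```

```text
time: 13.55
ee_pos: [0.516, -0.1482, 0.1901]
ee_rot: [0.698, 0.163, 0.676, -0.173]
force: [2.1, -0.4, 1.6]
finger_gap: 0.001
[ 0.51599603 -0.14821898  0.1901081 ] -27.485750234713787 [ 0.02747837 -0.02119763 -0.99939762]
0.6 [ 0.0085 -0.0004] -18.51216113110206
0.5 [0.0022 0.0001] -24.241739082410277
0.4 [-0.0039  0.0013] -29.971317033718492
0.3 [-0.0099  0.003 ] -35.70089498502671
0.2 [-0.0158  0.0053] -41.43047293633498
0.1 [-0.0213  0.0082] -47.160050887643195
```

```bash
python3 -m inch '[-0.002,0.0005,0.006,-2,1, -0.0061,0.0015,0.001,-5,1, -0.0059,0.002,0,-5.5,1, -0.0057,0.0026,0,-5.5,1]'
python3 - <<'E'
from h import *
import cv2
p,a,M,s=tool();print(p,a)
for t in np.arange(.4,-.26,-.1): print(round(t,2),(clampf(t,.018,-1)[0]-p[:2]).round(4),clampf(t,0,-1)[1]-180)
b=cams.snapshot("side");a=cams.snapshot("scene")
cv2.imwrite("pics/s14.png",cv2.hconcat([cv2.resize(a[170:320,270:470],(400,300)),cv2.resize(b[150:300,220:420],(400,300))]))
E
```

```text
time: 13.95
ee_pos: [0.4971, -0.1424, 0.1958]
ee_rot: [0.662, 0.269, 0.64, -0.283]
force: [1.1, -1.9, 1.9]
finger_gap: 0.001
[ 0.4971346  -0.14242212  0.19582881] -45.99986255016998
0.4 [ 0.0149 -0.0045] -29.971317033718492
0.3 [ 0.0089 -0.0028] -35.70089498502671
0.2 [ 0.0031 -0.0005] -41.43047293633498
0.1 [-0.0024  0.0024] -47.160050887643195
0.0 [-0.0077  0.0059] -52.88962883895147
-0.1 [-0.0125  0.0098] -58.61920679025968
-0.2 [-0.017   0.0142] -64.3487847415679
```

View pics/s14.png

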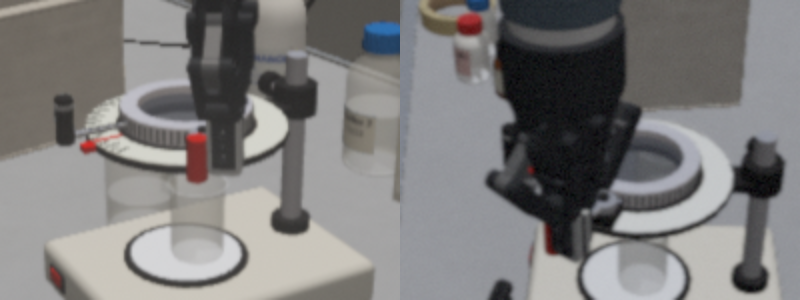

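```bash
python3 -m inch '[-0.004,0.003,0,-4,1, -0.005,0.0035,0,-5,1]'; python3 -m inch '[-0.004,0.0038,0,-5,1]';python3 -m inch '[-0.003,0.003,0,-3,1]'
python3 - <<'E'
from h import *
p,a,M,s=tool();print(p,a)
for t in np.arange(.1,-.26,-.1): print(round(t,2),(clampf(t,.018,-1)[0]-p[:2]).round(4),clampf(t,0,-1)[1]-180)
E
```

```text
time: 14.25
ee_pos: [0.4884, -0.1365, 0.1954]
ee_rot: [0.638, 0.316, 0.618, -0.333]
force: [0.4, -2.3, 2.5]
finger_gap: 0.006
time: 14.35
ee_pos: [0.4845, -0.1332, 0.1953]
ee_rot: [0.624, 0.342, 0.603, -0.361]
force: [-0.0, -3.9, 1.5]
finger_gap: 0.001
time: 14.45
ee_pos: [0.4817, -0.1306, 0.1952]
ee_rot: [0.614, 0.358, 0.594, -0.377]
force: [0.3, -3.4, 2.1]
finger_gap: -0.001
[ 0.48166874 -0.13057726  0.19517288] -62.59582187063849
0.1 [ 0.013  -0.0094] -47.16005088764325
0.0 [ 0.0078 -0.006 ] -52.88962883895147
-0.1 [ 0.0029 -0.002 ] -58.61920679025968
-0.2 [-0.0015  0.0024] -64.3487847415679
```

```bash
python3 -m inch '[-0.0017,0.0018,0,-2,1]';python3 -m inch '[-0.0013,0.0014,0,-1,1]';python3 -m inch '[-0.001,0.0012,0,0,1]'
```

```text
time: 14.55
ee_pos: [0.4802, -0.1291, 0.1952]
ee_rot: [0.608, 0.367, 0.588, -0.387]
force: [0.1, -3.1, 3.7]
finger_gap: 0.003
time: 14.65
ee_pos: [0.4792, -0.128, 0.1951]
ee_rot: [0.605, 0.372, 0.585, -0.392]
force: [0.4, -2.9, 1.6]
finger_gap: 0.0
time: 14.75
ee_pos: [0.4785, -0.127, 0.1951]
ee_rot: [0.606, 0.371, 0.585, -0.392]
force: [0.4, -2.1, 3.4]
finger_gap: 0.001
```

```bash
python3 -m inch '[-0.001,0.0014,0,0,1]';python3 -m inch '[-0.001,0.0014,0,0,1]';
```

```text
time: 14.85
ee_pos: [0.4778, -0.1258, 0.1951]
ee_rot: [0.606, 0.37, 0.585, -0.391]
force: [0.2, -2.0, 2.7]
finger_gap: -0.003
time: 14.95
ee_pos: [0.4769, -0.1244, 0.1951]
ee_rot: [0.607, 0.37, 0.585, -0.391]
force: [1.5, -3.1, 2.2]
finger_gap: 0.003
```

```bash
python3 -m inch '[-0.0007,0.001,0,0,1]';python3 -m inch '[-0.0005,0.001,0,0,1]';
```

```text
time: 15.05
ee_pos: [0.4763, -0.1234, 0.1952]
ee_rot: [0.607, 0.37, 0.585, -0.39]
force: [3.7, -5.5, 2.0]
finger_gap: 0.006
time: 15.15
ee_pos: [0.4763, -0.1231, 0.1954]
ee_rot: [0.608, 0.369, 0.585, -0.391]
force: [4.8, -10.7, -0.5]
finger_gap: 0.0
```

The force jumped to about 12 N and motion stopped, so the lever is at the tight stop. I'll back away, lift and inspect.

```bash
python3 -m inch '[0.005,-0.01,0,0,1, 0.005,-0.01,0,0,1, 0,0,0.03,0,1, 0,0,0.03,0,1, -0.02,-0.02,0.01,0,1, -0.03,-0.02,0,0,1, 0,0,0,0,1, 0,0,0,0,1]'
python3 look.py 15; python3 - <<'E'
from h import *
import cv2
b=cams.snapshot("side");a=cams.snapshot("scene")
cv2.imwrite("pics/scene15.png",a);cv2.imwrite("pics/side15.png",b)
cv2.imwrite("pics/s15.png",cv2.hconcat([cv2.resize(a[170:320,270:470],(400,300)),cv2.resize(b[150:300,220:420],(400,300))]))
E
```

```text
time: 15.95
ee_pos: [0.4353, -0.1868, 0.2647]
ee_rot: [0.605, 0.369, 0.589, -0.389]
force: [0.4, 0.5, -0.3]
finger_gap: 0.002
[ 0.43533178 -0.18678457  0.26467972] -64.82383599641696
```

View pics/s15.png

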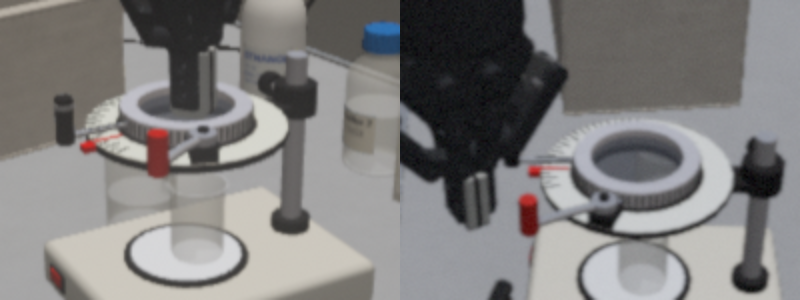

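View pics/w15.png

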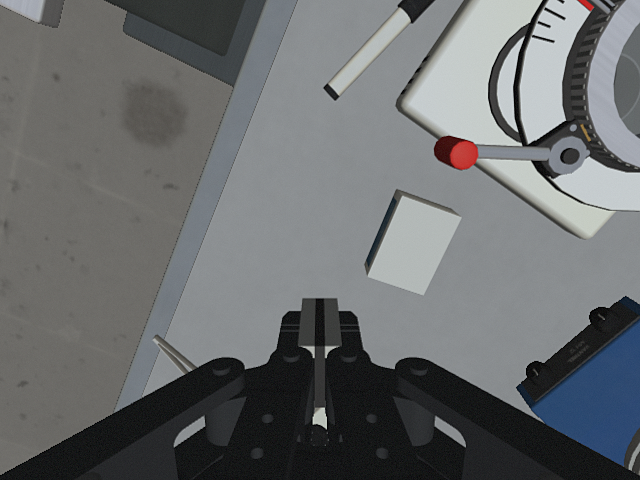

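The clamp lever now points to the front right, past its starting angle, and the ring lever still looks to be over the mark. I'll move for a close view to check the ring angle after clamping.

```bash
python3 -m inch '[0.006,0.027,0.01,0,1, 0.006,0.027,0,0,1, 0.006,0.027,0,0,1, 0.006,0.02,0,0,1, 0,0,0,0,1, 0,0,0,0,1]'
python3 look.py 16
```

```text
time: 16.7
ee_pos: [0.4628, -0.0791, 0.2724]
ee_rot: [0.604, 0.367, 0.592, -0.387]
force: [-0.3, -0.5, 0.6]
finger_gap: 0.002
[ 0.462757   -0.07911778  0.27237536] -64.45397108414227
```

View pics/w16.png

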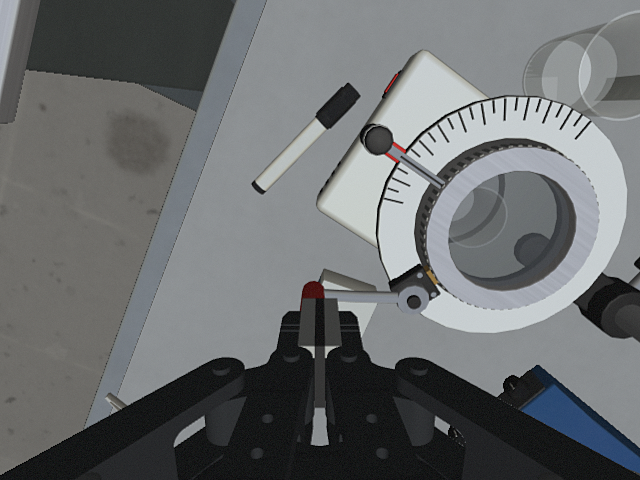

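```bash
python3 - <<'E'
import cv2
im=cv2.imread("pics/w16.png");cv2.imwrite("pics/w16d.png",cv2.resize(im[115:215,355:485],None,fx=6,fy=6,interpolation=cv2.INTER_CUBIC))
E
```

```text
(no output)
```

View pics/w16d.png

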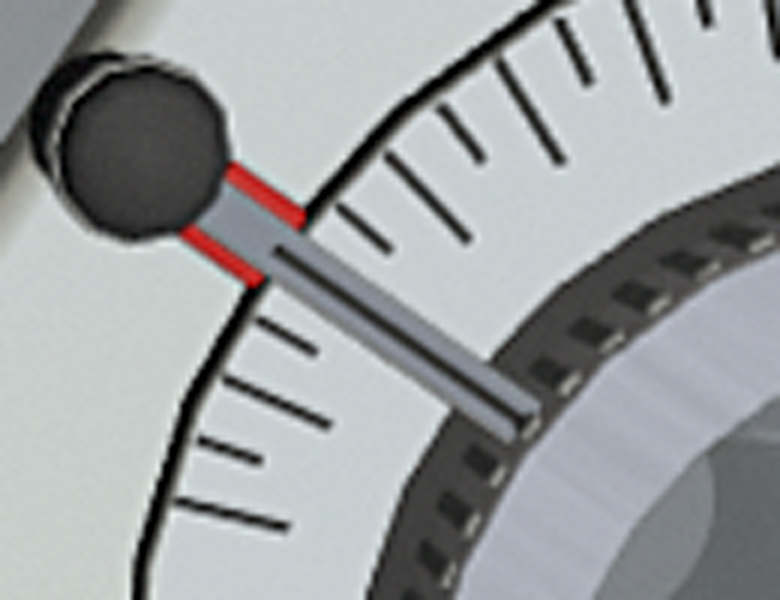

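```bash
python3 - <<'E'
from h import *
c=dict(np.load("w16.npz"));g=lambda u:((u[0]+.5)/6-.5+355,(u[1]+.5)/6-.5+115)
a=np.radians(172.1);n=np.array([-np.sin(a),np.cos(a)]);e=np.array([np.cos(a),np.sin(a)])
R=lambda u,z:((ray(c,g(u),z)@e*1000).round(1),(ray(c,g(u),z)@n*1000).round(2))
for nm,u in dict(t85o=(340,207),t85i=(391,250),t95o=(257,320),t95i=(316,352),t80o=(388,155),t80i=(468,240),t100o=(224,380),t100i=(330,425),tabL=(300,218),tabR=(258,284)).items():print(nm,R(u,.158))
for u in((275,248),(520,422)):print('idx',R(u,.1685))
# clamp angle from scene/side
import cv2
o={}
for k in("scene","side"):
    im=cv2.imread(f"pics/{k}15.png");h=cv2.cvtColor(im,cv2.COLOR_BGR2HSV)
    m=(((h[...,0]<8)|(h[...,0]>172))&(h[...,1]>150)&(h[...,2]>60)).astype(np.uint8)
    kk,l,st,ce=cv2.connectedComponentsWithStats(m)
    w=proj(k,W(Q,cloc(-.2)));print(k,'pred top',w)
    for i in range(1,kk):
        if st[i,4]>20 and abs(ce[i]-w).max()<25:print(st[i],ce[i]); 
for t in (-.1,-.2,-.25):print(t,proj("scene",W(Q,cloc(t))),proj("side",W(Q,cloc(t))))
E
```

```text
t85o (np.float64(-482.4), np.float64(-59.78))
t85i (np.float64(-489.0), np.float64(-59.26))
t95o (np.float64(-482.3), np.float64(-46.78))
t95i (np.float64(-488.9), np.float64(-47.47))
t80o (np.float64(-483.2), np.float64(-66.14))
t80i (np.float64(-494.5), np.float64(-64.09))
t100o (np.float64(-483.1), np.float64(-40.31))
t100i (np.float64(-494.5), np.float64(-42.52))
tabL (np.float64(-479.8), np.float64(-56.84))
tabR (np.float64(-480.3), np.float64(-49.6))
idx (np.float64(-477.3), np.float64(-53.2))
idx (np.float64(-506.2), np.float64(-53.04))
scene pred top [351.51338656 237.13839913]
[344 235  10   9  55] [348.45454545 238.03636364]
side pred top [285.07478917 250.80706666]
[280 248   9  19 134] [283.97761194 256.91791045]
-0.1 [355.8715941  237.90912855] [287.35289913 253.03599058]
-0.2 [351.51338656 237.13839913] [285.07478917 250.80706666]
-0.25 [349.42672646 236.69144985] [284.08799895 249.64884495]
```

After clamping, the index is within 0.15 mm of the mark centre, which is about 0.1°. The clamp lever is at its tight stop (about −0.25), the loose things are where they were, and the gripper is clear. I'll hand in.

```bash
python3 -m inch '[0,0,0.01,0,1, 0,0,0,0,1]'; python3 -c "
from plant import job,sense
print(job.hand_in(),sense()['time'])"
```

```text
time: 16.95
ee_pos: [0.4627, -0.0803, 0.283]
ee_rot: [0.603, 0.368, 0.592, -0.387]
force: [-0.2, -0.6, -0.1]
finger_gap: -0.001
the job is handed in; nothing more can be done
the job is handed in; nothing more can be done
```

The analyser is set crossed and clamped there, and the job was handed in at about 17 s. With the shut fingertips I pushed the clamp lever back to its open stop (peak about 15 N), then the ring lever round to the red mark. Last I pushed the clamp lever forward to its tight stop (about 12 N).

**Last checks:**
- **Ring:** after clamping, the wrist view put the index line within about 0.15 mm (about 0.1°) of the mark's centre. It read the same before clamping.
- **Clamp:** the scene and side views put the lever at about −0.25 rad, its tight stop.
- **Loose things:** the sample beaker, tall beaker, pen and cover-slip box looked undisturbed in the pictures. I judged this by eye and did not measure it.
- **Robot:** the gripper was well above everything, with no contact force.

**Disagreements:** my first fit from the two fixed cameras differed from the wrist camera by about 2–3 mm. I therefore set the ring from the wrist view of the scale itself. The tool also drifted up about 10 mm at times during pushes, and I corrected it each time.

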